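# Dock two circuit modules on the bench rail

### The arm

A 6-joint arm with a two-finger parallel gripper is mounted at the origin on the work surface. World frame = base frame: x ahead of the robot, y to its left, z up, the work surface at z = 0. Lengths are in mm, angles in rad, forces in N, time in s.
With the tool pointing down it reaches from about 350 to 775 mm from the base axis. Payload 7.3 kg.
Tool frame: the origin (TCP) lies between the finger pads; the fingertips stand 17 mm ahead of it and the grasp point (between the pads) lies 2 mm behind it; z points along the fingers, y is the direction in which the jaws open and shut (so a half turn about z gives the same grasp; the last joint's range is limited). The gripper opens to 92 mm and grips with 3 to 60 N. Pads are 19 mm wide; open, the fingers measure 130 mm over their backs; the gripper's body (75 mm by 190 mm) begins 47 mm behind the grasp point.
Start: joints at [1.188, 0.342, 1.524, -0, 1.275, -0.146], TCP at [123.146, 510.374, 206.541] pointing down, gripper open.
Joint ranges: [-2.53, 2.53], [-0.77, 2.02], [0.04, 2.7], [-1, 4.14], [0.28, 2.66], [-3.11, 3.11]. Speed limits (rad/s): [2.57, 2.57, 3.14, 3.14, 3.14, 3.14].

### API

Orientations are given as [roll, pitch, yaw] about the fixed x, y, z axes, in that order (R = Rz(yaw) Ry(pitch) Rx(roll)).
In Python, from plant import get_obs, capture, get_calibration, close_job gives the robot as it stands.
- The arm moves only by the tool carry_out, never from a script. Its argument "moves" is one flat list of numbers, 7 for each row, row after row: the shift along the tool's x, y, z normalised to -1 to 1, where 1 is 40 cm, then the turn, a rotation vector about the tool's x, y, z normalised to -1 to 1, where 1 is 30 degrees, then the opening, from 0 (shut) to 1 (fully open). A call has exactly 8 rows; each row is the pose to reach, as a shift and turn from the pose measured when the call began, along the tool's axes at that moment; what a row does not reach only later rows make up. A row lasts 1/10 s, in which the tool goes at most 50 mm and 8.59 degrees, less where a joint would pass 70% of its speed; a pose out of reach is approached as far as the arm can. A call with a number of a shift or a turn outside -1 to 1 is refused whole. A call with a gripper value outside its range is refused whole. The fingers move at their own pace and stop on an object; the grip force is fixed at half the most. Time passes only in rows, so rows that repeat a pose let the fingers close, or fill a call up. It gives the time, the measured TCP pose, the force and the opening at its end, in the units of the state.
- get_obs(): the state, without advancing time (a new reading comes with each control period).
- capture(name): name is "side" or "top"; returns the picture (420x560x3 uint8, red, green, blue); there is no depth.
- get_calibration(name): a dict with "vfov" (degrees; the focal length in pixels is half the picture's height over the tangent of half this angle, whatever the lens; pixels are square), "cx", "cy" (the principal point, pixels), "cam_to_world" (4x4, takes a point from camera to world coordinates). Camera axes: x right, y up, looking along -z (the intrinsics and any distortion apply to the point x, -y, -z); pixel columns grow to the right and rows downward; lengths in mm; the calibration is good to about 2 mm. A picture is of the moment at which its call begins. get_calibration takes no time and is no camera call.
- close_job(): hands the job in, once; it reports no verdict.
The state is a dict: "time": time; "joint_positions": joint angles; "dq": joint speeds; "tau": joint torques, N m; "tool_pos": TCP position; "tcp_rot": TCP orientation; "contact_force": force on the tool from outside, world axes, zero at the start; "moment": the same for the moment, N m; "grip_width": finger opening in mm.
Only numpy, scipy, OpenCV 4.12 (cv2) and the standard library are available. Lean on these libraries where they do the work, as an engineer would, in place of code of your own. Each camera call takes 0.05 s, during which the arm holds its last target.

### The job

Push the red-topped and the blue-topped circuit modules along the bench back against the aluminium docking rail, and push the yellow clamp along the rail so that both modules stand in one closed row, flush to the rail with no gaps between grey end stop, modules and clamp. Only push them with the fingers: the modules must never be lifted, tipped or carried. Leave the green module and the other things on the bench where they are, and finish with the hand clear.

Things in the scene. Friction and masses are not known exactly. Their poses are not given: they have to be found in the camera images.
- dock: Docking rail, fixed to the bench: aluminium bar 470 long, 30 deep, 25 high, along its y axis. Origin: on the bench, in the plane of the bar's front face (the face towards the robot), so the bar fills x 0 to 30 mm and y -262 to 208 mm and modules are docked on its -x side. A grey end stop 34 high stands out in front of the face by 70 mm; its stop face, looking to -y, is at y = +155 mm. z up; the rail's x axis points away from the robot to within about 9 degrees.
- clamp (a joint): Travel of the yellow clamp along the rail towards the end stop (rail +y), in m: its face is at rail y = -0.190 + value. Starts at 0 to 0.04, range 0 to 0.25; 0.185 when two docked modules (2 x 80 mm) fill the row. It slides stiffly with 1 to 2 N, stays where it is left, and shoves docked modules along in front of it.
- clamp_face (a point): Centre of the clamp's face that meets the modules (looks to rail +y). The clamp is a yellow block 60 along rail x (rail x -64 to -4 mm), 25 along rail y (all on the -y side of this point), from 2 to 42 mm above the bench, with a black line on top (45 high) and a 10 thick tongue reaching back over the rail; this point is 22 mm above the bench. To close it, push its far side (25 mm to -y of this point) towards the end stop.
- red_module: Circuit module to be docked: white plastic block 70 (its x) x 80 (its y) x 30 high, with a red top plate (top at 32) carrying two red-capped binding posts near its +x edge (48 high) and a small lying blue resistor. About 0.25 kg, loose, slides on the bench. Origin: centre of the underside; z up. At the start its +x side faces the rail to within about 20 degrees. Red and blue swap places between starts.
- blue_module: Circuit module to be docked: white plastic block 70 (its x) x 80 (its y) x 30 high, with a blue top plate (top at 32) carrying two blue-capped binding posts near its +x edge (48 high) and a dark upright can. About 0.25 kg, loose, slides on the bench. Origin: centre of the underside; z up. At the start its +x side faces the rail to within about 20 degrees. Red and blue swap places between starts.
- green_module: Spare module of the same size with a green top, loose; leave alone. Origin: centre of the underside.
- adapter: Black plug-in power adapter 55 x 42 x 32 high with two steel pins at its +x end, loose; leave alone. Origin: centre of the underside.
- meter: Grey handheld meter lying beyond the rail, 75 x 145 x 41 high, loose; leave alone. Origin: centre of the underside.
- screwdriver: Screwdriver with a green handle lying along its x axis to the right of the clamp (-y side), handle to -x, loose; leave alone. 200 long, handle 26 thick. Origin: underside, at mid-length.
- parts_dish: White ceramic dish, 80 across, 30 high, loose; leave alone. Origin: centre of the underside.
- bridge_plug: Small white plug 16 x 36 x 22 high beside the end stop, loose; leave alone. Origin: centre of the underside.
Not all that is in view belongs to the job. What is shaped like the red_module but orange is not meant.

How it is judged (in metres and radians):
At the end, for the whole second after the job is handed in: Red and blue modules flat on the bench, at rest, back faces within 5 mm of the rail face and square to it within 0.06 rad, both between the end stop and the clamp, and the clamp closed up on them (at 0.179 or more, i.e. under 6 mm of gaps in all) (value of joint clamp above 0.179 m and x of red_module in the frame of dock between -0.04 and -0.03 m and y of red_module in the frame of dock between 0.025 and 0.122 m and angle between the y axis of each of red_module, blue_module and the y axis of dock, either way round below 0.06 rad and angle between each of red_module, blue_module's own z axis and vertical below 0.05 rad and height (world z) of each of red_module, blue_module below 0.004 m and linear speed of each of red_module, blue_module below 0.01 m/s and x of blue_module in the frame of dock between -0.04 and -0.03 m and y of blue_module in the frame of dock between 0.025 and 0.122 m); the robot touches nothing.
It fails at once if a module to be docked is lifted or tipped (height (world z) of any of red_module, blue_module above 0.012 m or angle between any of red_module, blue_module's own z axis and vertical above 0.2 rad).
It fails at once if another thing on the bench is shifted by more than 15 mm (distance of any of green_module, adapter, meter, screwdriver, parts_dish, bridge_plug from where it was at the start of the episode above 0.015 m).
It also fails if it takes over 54 s, if anything falls off the work surface, if the arm or the gripper's body presses on something with over 40 N, if the wrist force passes 120 N, or if a joint passes its speed limit or range.

## Working session

There is one attempt and no reset: what is moved stays moved. The work goes in short steps, Python scripts to look and compute and a tool call to move; the robot and the scene stay as the last step left them, time stands still between calls to the robot, and variables do not carry over. Pictures are saved under pics/ and viewed, and the job is handed in when it is done.

Besides the shell and the picture viewer there is one more tool, called after ">>>" by a JSON object that holds its "fn" and its "kwargs". carry_out: Moves the arm, as the interface text tells. Scaled input: -1 to 1 covers 40 cm each way for a shift and 30 degrees each way for a turn. Its arguments: {"type":"object","properties":{"moves":{"type":"array","items":{"type":"number"}}},"required":["moves"]}

```bash
ls; mkdir -p pics; python3 - <<'E'
from plant import get_obs,capture,get_calibration
import cv2,json
for n in("side","top"):
    cv2.imwrite(f"pics/{n}0.png",capture(n)[:,:,::-1]); print(n,get_calibration(n))
print(get_obs())
E
```

```text
pics
side {'vfov': 56.41372935125298, 'cx': 281.08826361443664, 'cy': 212.27527566767122, 'cam_to_world': array([[-8.26986874e-01,  3.45079897e-01, -4.43860986e-01,
         2.00828132e+02],
       [-5.62077126e-01, -4.89583986e-01,  6.66615950e-01,
         6.81857069e+02],
       [ 1.27285330e-02,  8.00766748e-01,  5.98841047e-01,
         5.96670040e+02],
       [ 0.00000000e+00,  0.00000000e+00,  0.00000000e+00,
         1.00000000e+00]])}
top {'vfov': 57.12185673494797, 'cx': 279.12272257176875, 'cy': 212.79555323385085, 'cam_to_world': array([[ 2.64628671e-03,  9.98195418e-01, -5.99908778e-02,
         5.38748330e+02],
       [-9.99994830e-01,  2.53192659e-03, -1.98222642e-03,
         5.53321391e+01],
       [-1.82675683e-03,  5.99958132e-02,  9.98196957e-01,
         1.16982823e+03],
       [ 0.00000000e+00,  0.00000000e+00,  0.00000000e+00,
         1.00000000e+00]])}
{'time': 0.1, 'joint_positions': array([ 1.18799152e+00,  3.42656225e-01,  1.52486676e+00,  1.59546604e-05,
        1.27538870e+00, -1.45973306e-01]), 'dq': array([ 0.00017931, -0.00203635, -0.00187094,  0.00031486,  0.00077542,
        0.0004342 ]), 'tau': array([ 2.66483643e-03, -4.32006741e+01, -2.44694781e+01,  7.19963992e-02,
        5.25870267e-02, -5.60752324e-05]), 'tool_pos': array([123.00127948, 510.01762324, 205.93192425]), 'tcp_rot': array([-3.14028987e+00, -2.06954960e-04,  2.90475636e+00]), 'contact_force': array([-0.1542631 , -0.09625316,  1.02753069]), 'moment': array([ 0.01611607, -0.00908347, -0.05062555]), 'grip_width': 91.86547730134082}
```

View pics/side0.png

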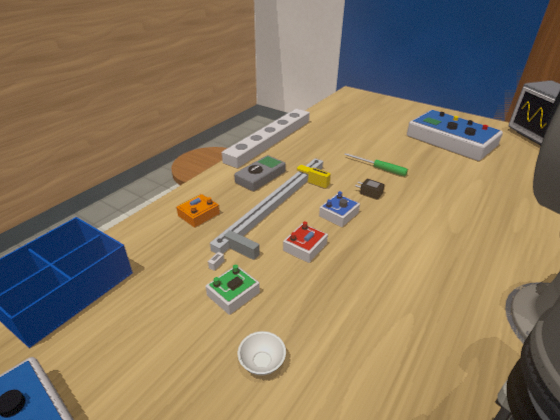

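View pics/top0.png

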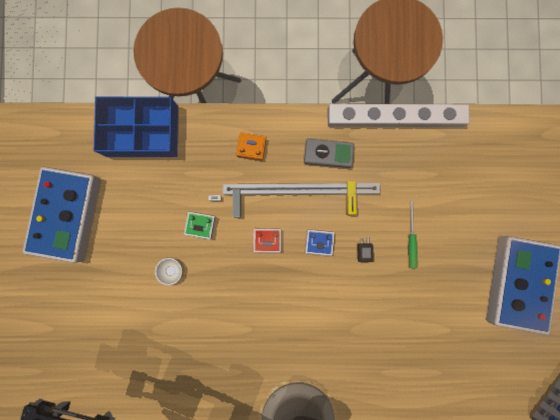

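```bash
cat > h.py <<'E'
import numpy as np,cv2
from plant import get_obs,capture,get_calibration
K={}
def cal(n):
    if n not in K:K[n]=get_calibration(n)
    return K[n]
def ray(n,u,v):
    c=cal(n);f=210/np.tan(np.radians(c['vfov'])/2)
    T=c['cam_to_world'];d=T[:3,:3]@np.array([(u-c['cx'])/f,-(v-c['cy'])/f,-1]);return T[:3,3],d
def toz(n,u,v,z):
    o,d=ray(n,u,v);return o+d*(z-o[2])/d[2]
def tri(a,b):
    (o,d),(p,e)=a,b;d=d/np.linalg.norm(d);e=e/np.linalg.norm(e)
    s=np.linalg.lstsq(np.c_[d,-e],p-o,rcond=None)[0];A=o+s[0]*d;B=p+s[1]*e
    return (A+B)/2,np.linalg.norm(A-B)
def proj(n,P):
    c=cal(n);f=210/np.tan(np.radians(c['vfov'])/2);T=c['cam_to_world']
    q=T[:3,:3].T@(np.asarray(P,float)-T[:3,3]);return c['cx']+f*q[0]/-q[2],c['cy']-f*q[1]/-q[2]
def mask(img,col):
    h=cv2.cvtColor(img,cv2.COLOR_RGB2HSV)
    R={'red':[((0,170,90),(5,255,255)),((174,170,90),(179,255,255))],'blue':[((108,120,80),(122,255,255))],
       'yellow':[((22,150,100),(32,255,255))],'green':[((55,150,50),(80,255,255))]}[col]
    m=0
    for lo,hi in R:m=m|cv2.inRange(h,lo,hi)
    return m
def blob(n,img,col,near,r=25):
    m=mask(img,col);w=np.zeros_like(m);cv2.circle(w,tuple(int(x) for x in near),r,255,-1);m=m&w
    m=cv2.morphologyEx(m,cv2.MORPH_CLOSE,np.ones((5,5)))
    cs,_=cv2.findContours(m,cv2.RETR_EXTERNAL,cv2.CHAIN_APPROX_NONE)
    return max(cs,key=cv2.contourArea),m
def crop(img,x0,y0,x1,y1,s,name):
    cv2.imwrite(name,cv2.resize(img[y0:y1,x0:x1,::-1],None,fx=s,fy=s,interpolation=cv2.INTER_CUBIC))
E
python3 - <<'E'
from h import *
t=cv2.imread('pics/top0.png')[:,:,::-1];s=cv2.imread('pics/side0.png')[:,:,::-1]
crop(t,200,165,395,270,4,'pics/tc0.png');crop(s,200,150,390,290,4,'pics/sc0.png')
E
```

```text
(no output)
```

View pics/tc0.png

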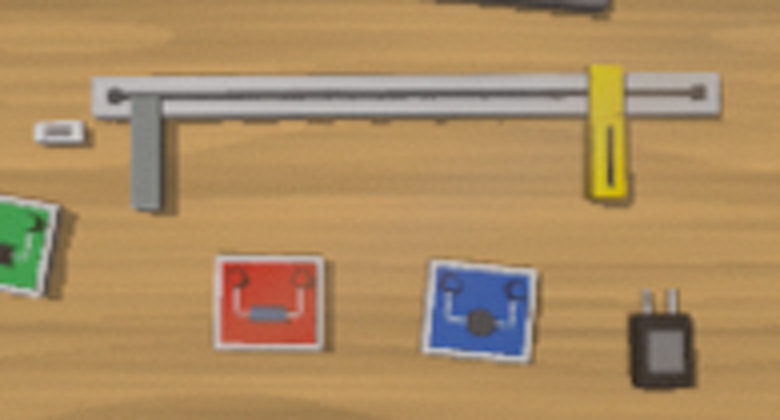

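View pics/sc0.png

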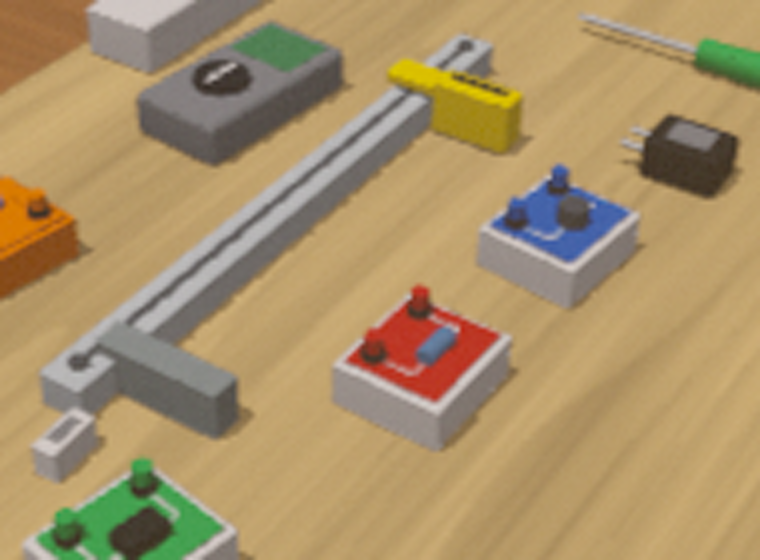

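```bash
cat >> h.py <<'E'
def edges(n,img,u0,v0,u1,v1,k,half=6,axis='v'):
    pass
def sub(img,pts,nrm,half=4):
    "strongest gradient along nrm at each pt (subpixel)"
    g=cv2.GaussianBlur(cv2.cvtColor(img,cv2.COLOR_RGB2GRAY).astype(np.float32),(0,0),.7);out=[]
    t=np.arange(-half,half+.01,.25)
    for p in pts:
        q=np.array(p)+t[:,None]*np.array(nrm)
        a=cv2.remap(g,q[:,0].astype(np.float32)[None],q[:,1].astype(np.float32)[None],cv2.INTER_LINEAR)[0]
        d=np.abs(np.gradient(a));i=d.argmax();out.append(q[i])
    return np.array(out)
def plate(n,img,col,near,z=32,r=25):
    c,m=blob(n,img,col,near,r);P=np.array([toz(n,u,v,z)[:2] for u,v in c[:,0,:]],np.float32)
    (x,y),(w,h),a=cv2.minAreaRect(P);return (x,y),(w,h),((a+45)%90)-45
E
python3 - <<'E'
from h import *
t=cv2.imread('pics/top0.png')[:,:,::-1];s=cv2.imread('pics/side0.png')[:,:,::-1]
for c,a,b in(('red',(267,240),(305,240)),('blue',(320,243),(340,208))):
    print(c,plate('top',t,c,a),plate('side',s,c,b,r=22))
# rail front top edge
p=sub(t,[(u,194) for u in list(range(245,345,5))],(0,1),4);W=np.array([toz('top',*q,25)[:2] for q in p])
k=np.polyfit(W[:,1],W[:,0],1);print('rail line x=',k,'ang',np.degrees(np.arctan(k[0])),'res',np.std(W[:,0]-np.polyval(k,W[:,1])))
for n,p in(('railL',(223.2,194.3)),('railR',(379.8,193.6)),('stopface',(240.5,205)),('stopcorner',(239.9,217.3))):
    print(n,toz('top',*p,25 if 'rail' in n else 34))
for p in((347.3,198),(347.2,213.5),(356.8,213.5),(356,193)): print('clamp',toz('top',*p,42))
for nm,a,b in (('stop out corner',(239.9,217.3),(258.5,247.5)),('clamp near corner',(347.2,213.8),(327,187.5-2))):
    pass
# triangulate check heights: blue can top, clamp outer right corner, red near-left corner, rail left front
for nm,a,b in (('red right-near corner',(280.7,251.8),(309.3,251)),('red centre corner L',(254.3,229.5),(305-0,224)),):
    print(nm,tri(ray('top',*a),ray('side',*b)))
E
```

```text
red ((525.4220581054688, 94.5604248046875), (55.758575439453125, 61.899356842041016), 0.15031558275222778) ((526.8964233398438, 90.41923522949219), (77.81605529785156, 59.86953353881836), -0.9382095336914062)
blue ((519.9776611328125, -61.239593505859375), (66.7459945678711, 56.335506439208984), -5.534873962402344) ((521.2408447265625, -59.30002212524414), (66.25568389892578, 60.327083587646484), -5.826210021972656)
rail line x= [-6.10512412e-03  6.68431168e+02] ang -0.349793499423889 res 0.8445995667047034
railL [662.38562608 224.52494346  25.        ]
railR [ 665.62459411 -242.29256295   25.        ]
stopface [629.78769357 171.72405008  34.        ]
stopcorner [593.41471583 173.17840473  34.        ]
clamp [ 650.53314376 -142.37890931   42.        ]
clamp [ 604.96952623 -141.72392182   42.        ]
clamp [ 605.04087778 -169.81672708   42.        ]
clamp [ 665.3402902  -168.03686986   42.        ]
red right-near corner (array([507.33446206,  62.51677916, -28.98395063]), np.float64(40.16807858418842))
red centre corner L (array([538.71420341, 118.21182846,  78.28214324]), np.float64(40.77440401529434))
```

```bash
cat >> h.py <<'E'
from scipy.spatial.transform import Rotation as Ro
def go(x,y,z,yaw,o=None):
    "normalised move numbers for tool-down target"
    o=o or get_obs();R=Ro.from_euler('xyz',o['tcp_rot']);T=Ro.from_euler('xyz',[np.pi,0,yaw])
    s=R.inv().apply(np.array([x,y,z])-o['tool_pos'])/400;r=np.degrees((R.inv()*T).as_rotvec())/30
    print('shift',s.round(4),'turn',r.round(4),'rows',np.linalg.norm(s)*8,np.linalg.norm(r)*30/8.59)
E
python3 - <<'E'
from h import *
C=lambda x,y:(200+x/4,165+y/4)
S=lambda x,y:(200+x/4,150+y/4)
for nm,a,b in (('red ++',(217,257),(335,365)),('red --',(323,348),(512,342)),('red -+',(214,348),(438,400)),
 ('blue ++',(430,261),(480,232)),('blue --',(531,360),(638,214)),('blue -+',(423,352),(573,264)),
 ('stop',(160,210),(237,378)),('clamp --',(627,195),(521,95)),('rail L',(93,117),(82,388))):
    P,e=tri(ray('top',*C(*a)),ray('side',*S(*b)));print(nm,P.round(1),round(e,1))
go(450,93,130,np.pi+.0065)
E
```

```text
red ++ [558.7 131.3  25.6] 0.6
red -- [490.9  52.3  20.6] 0.9
red -+ [492.1 132.5  35.2] 0.8
blue ++ [556.2 -26.6  23.6] 0.6
blue -- [ 483.6 -101.    23.9] 1.1
blue -+ [489.5 -20.7  31.6] 1.0
stop [593.8 173.9  29. ] 1.8
clamp -- [ 605.7 -170.8   34.2] 2.1
rail L [662.6 224.5  23.6] 0.2
shift [-1.0393 -0.8214  0.1907] turn [-0.0024 -0.0007 -0.4647] rows 10.706960697204403 1.6230894876352044
```

>>> {"fn": "carry_out", "kwargs": {"moves": [-0.12, -0.09, 0.0, 0, 0, -0.1, 0.43, -0.24, -0.18, 0.0, 0, 0, -0.2, 0.43, -0.36, -0.28, 0.02, 0, 0, -0.3, 0.43, -0.46, -0.37, 0.04, 0, 0, -0.4, 0.43, -0.56, -0.45, 0.06, 0, 0, -0.46, 0.43, -0.66, -0.53, 0.08, 0, 0, -0.46, 0.43, -0.76, -0.61, 0.1, 0, 0, -0.46, 0.43, -0.86, -0.69, 0.12, 0, 0, -0.46, 0.43]}}

```text
time: 0.9
tool_pos: [366.3, 194.1, 164.8]
tcp_rot: [-3.14, -0.0, -3.138]
contact_force: [0.2, -0.1, 0.1]
grip_width: 40.1
```

```bash
python3 - <<'E'
from h import *
go(450,92,27,np.pi+.0065)
E
```

```text
shift [-0.2083 -0.2558  0.3447] turn [-0.0021 -0.0006 -0.0046] rows 3.8169713614868908 0.017835670603347984
```

>>> {"fn": "carry_out", "kwargs": {"moves": [-0.09, -0.12, 0, 0, 0, 0, 0.43, -0.17, -0.22, 0.05, 0, 0, 0, 0.43, -0.2083, -0.2558, 0.12, 0, 0, 0, 0.43, -0.2083, -0.2558, 0.22, 0, 0, 0, 0.43, -0.2083, -0.2558, 0.3, 0, 0, 0, 0.43, -0.2083, -0.2558, 0.345, 0, 0, 0, 0.43, -0.2083, -0.2558, 0.345, 0, 0, 0, 0.43, -0.2083, -0.2558, 0.345, 0, 0, 0, 0.43]}}

```text
time: 1.7
tool_pos: [450.0, 92.0, 27.1]
tcp_rot: [-3.14, -0.001, -3.138]
contact_force: [-0.3, 0.7, -0.2]
grip_width: 40.1
```

```bash
python3 - <<'E'
from h import *
o=get_obs();print(o['tool_pos'],o['tcp_rot'],o['contact_force'])
for n in("side","top"):
    I=capture(n); crop(I,*( (180,130,400,290) if n=='side' else (200,165,395,285)),3,f'pics/{n}1.png')
go(580,92,27,np.pi+.0065)
E
```

```text
[450.0291523   92.03297977  27.05828213] [-3.14047194e+00 -8.85322092e-04 -3.13751513e+00] [-0.31276074  0.74254163 -0.22518229]
shift [-0.3228 -0.0018  0.003 ] turn [-0.002   0.0034 -0.0041] rows 2.5828612270163056 0.019785633573659332
```

View pics/side1.png

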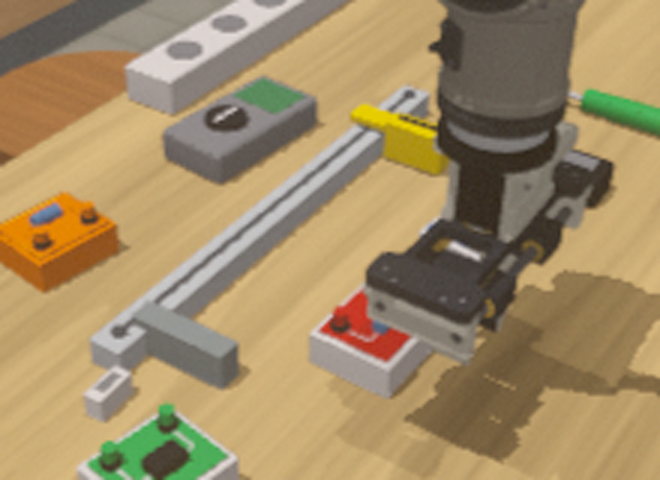

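View pics/top1.png

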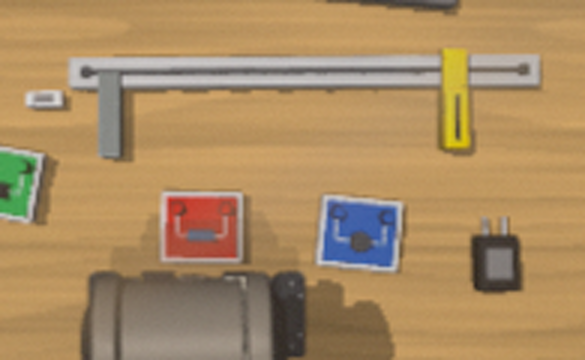

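>>> {"fn": "carry_out", "kwargs": {"moves": [-0.04, 0, 0, 0, 0, 0, 0.43, -0.08, 0, 0, 0, 0, 0, 0.43, -0.12, 0, 0, 0, 0, 0, 0.43, -0.16, 0, 0, 0, 0, 0, 0.43, -0.2, 0, 0, 0, 0, 0, 0.43, -0.24, 0, 0, 0, 0, 0, 0.43, -0.27, 0, 0, 0, 0, 0, 0.43, -0.3, 0, 0, 0, 0, 0, 0.43]}}

```text
time: 2.6
tool_pos: [572.2, 92.9, 29.8]
tcp_rot: [-3.141, 0.004, -3.137]
contact_force: [-0.7, -0.3, -0.3]
grip_width: 39.1
```

>>> {"fn": "carry_out", "kwargs": {"moves": [-0.01, 0, 0, 0, 0, 0, 0.43, -0.02, 0, 0, 0, 0, 0, 0.43, -0.025, 0, 0, 0, 0, 0, 0.43, -0.03, 0, 0, 0, 0, 0, 0.43, -0.035, 0, 0, 0, 0, 0, 0.43, -0.04, 0, 0, 0, 0, 0, 0.43, -0.042, 0, 0, 0, 0, 0, 0.43, -0.042, 0, 0, 0, 0, 0, 0.43]}}

```text
time: 3.4
tool_pos: [589.0, 93.0, 29.8]
tcp_rot: [-3.141, 0.004, -3.137]
contact_force: [-0.6, -0.1, 0.1]
grip_width: 39.6
```

>>> {"fn": "carry_out", "kwargs": {"moves": [-0.005, 0, 0, 0, 0, 0, 0.43, -0.01, 0, 0, 0, 0, 0, 0.43, -0.012, 0, 0, 0, 0, 0, 0.43, -0.015, 0, 0, 0, 0, 0, 0.43, -0.018, 0, 0, 0, 0, 0, 0.43, -0.02, 0, 0, 0, 0, 0, 0.43, -0.02, 0, 0, 0, 0, 0, 0.43, -0.02, 0, 0, 0, 0, 0, 0.43]}}

```text
time: 4.2
tool_pos: [597.0, 93.0, 29.8]
tcp_rot: [-3.141, 0.004, -3.137]
contact_force: [0.1, -0.1, -0.7]
grip_width: 39.8
```

```bash
python3 - <<'E'
from h import *
for n in("side","top"):
    I=capture(n); crop(I,*( (180,130,400,290) if n=='side' else (200,165,395,285)),3,f'pics/{n}2.png')
E
```

```text
(no output)
```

View pics/side2.png

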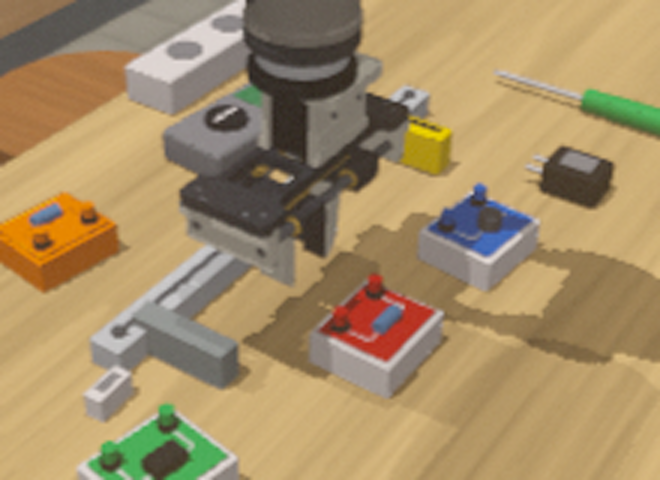

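View pics/top2.png

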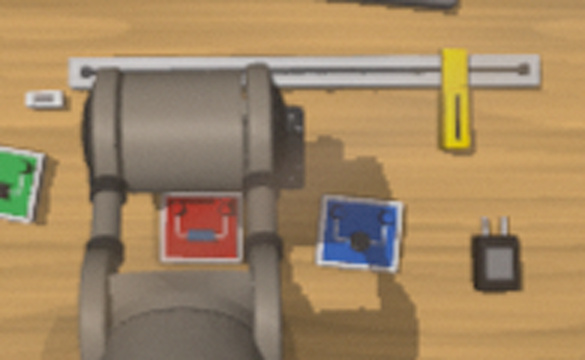

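```bash
python3 - <<'E'
from h import *
o=get_obs();p=o['tool_pos'];print(p,o['contact_force'],o['joint_positions'])
for q in([597,134,13],[597,134,80],[597,54,13]):
    u,v=proj('side',q);print(q,(u-180)*3,(v-130)*3)
E
```

```text
[596.96428437  92.97401862  29.83792733] [-0.26383991  1.09796482  0.49944503] [ 2.83272999e-02  6.63380048e-01  1.51059304e+00 -1.33703273e-03
  9.63448158e-01 -1.54637997e+00]
[597, 134, 13] 267.4952639436354 329.1932589406215
[597, 134, 80] 266.9856109923384 258.97879060144146
[597, 54, 13] 325.4723219497952 275.8003692251623
```

```bash
python3 - <<'E'
from h import *
for q in([560,188,79],[634,188,79],[560,-2,79],[597,134,13],[560,134,79],[634,134,79],[597,93,79]):
    u,v=proj('side',q);print('s',q,(u-180)*3,(v-130)*3);u,v=proj('top',q);print('t',q,(u-200)*3,(v-165)*3)
E
python3 -c "
import cv2;I=cv2.imread('pics/side2.png');cv2.imwrite('pics/z2.png',cv2.resize(I[130:420,150:470],None,fx=2.3,fy=2.0))"
```

```text
s [560, 188, 79] 264.9751611734445 318.6071198223028
t [560, 188, 79] 98.7264592587972 189.9789426756129
s [634, 188, 79] 180.03680407974934 279.69788742588105
t [634, 188, 79] 99.49563158801485 111.70409712052935
s [560, -2, 79] 405.78591010406103 190.6968336295194
t [560, -2, 79] 300.41826816172704 190.5058339552418
s [597, 134, 13] 267.4952639436354 329.1932589406215
t [597, 134, 13] 161.0349838045694 154.43609880442355
s [560, 134, 79] 309.34210323075695 278.3048822506117
t [560, 134, 79] 156.03522090273663 190.12865369719955
s [634, 134, 79] 226.24849600330668 242.53621817571164
t [634, 134, 79] 156.57207155037716 111.84554751167721
s [597, 93, 79] 298.93881913743496 232.8210478006326
t [597, 93, 79] 199.73550951132614 151.01811676091248
```

View pics/z2.png

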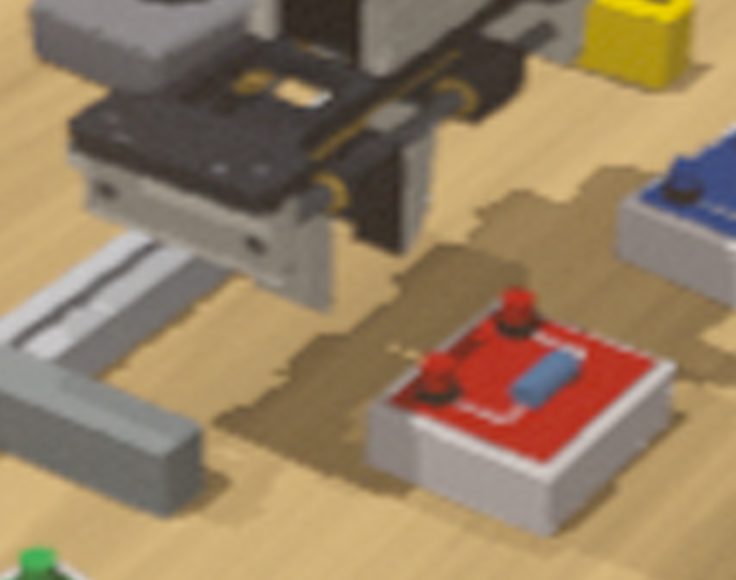

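```bash
python3 - <<'E'
from h import *
for z in (10,30,50,70,90): print(z,toz('side',180+293/3,130+285/3,z).round(0),toz('side',180+405/3/1,0,0)[:0], toz('side',180+(150+405/2.3)/3,130+(130+250/2)/3,z).round(0))
E
```

```text
10 [614.  76.  10.] [] [614.  27.  10.]
30 [600.  96.  30.] [] [600.  50.  30.]
50 [586. 117.  50.] [] [586.  72.  50.]
70 [572. 138.  70.] [] [572.  94.  70.]
90 [557. 158.  90.] [] [558. 117.  90.]
```

```bash
python3 - <<'E'
from h import *
for z in (10,20,30,40,50,60): print(z,toz('side',180+470/3,130+362/3,z).round(0))
for z in (10,50): print(proj('side',(440,113,z)))
I=capture('side');o=get_obs();print(o['time'],o['tool_pos'])
crop(I,200,140,340,260,5,'pics/z3.png')
E
```

```text
10 [455.  75.  10.]
20 [451.  86.  20.]
30 [446.  96.  30.]
40 [442. 106.  40.]
50 [438. 117.  50.]
60 [433. 127.  60.]
(np.float64(334.6610446285654), np.float64(263.1652756617469))
(np.float64(336.48526418583816), np.float64(249.23438068221077))
4.35 [596.9830039   92.98555281  29.87380648]
```

View pics/z3.png

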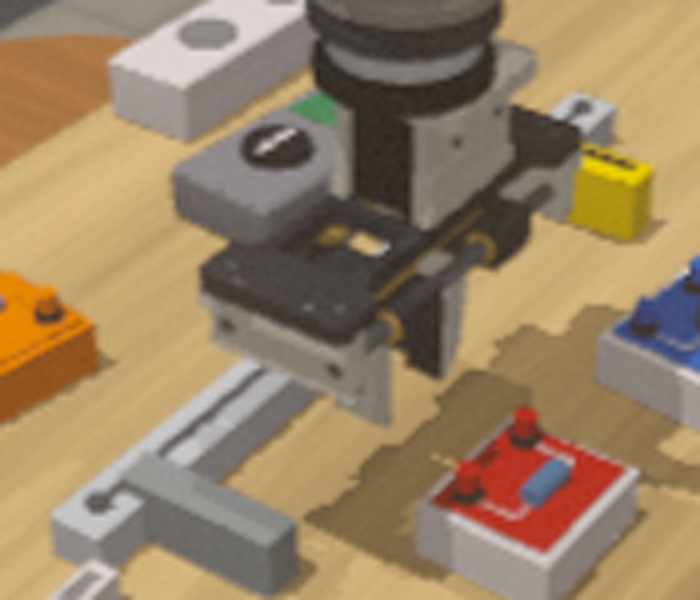

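```bash
python3 -c "
import cv2;I=cv2.imread('pics/side1.png');cv2.imwrite('pics/z1.png',cv2.resize(I[200:420,280:600],None,fx=2.4,fy=2.4))"
```

```text
(no output)
```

View pics/z1.png

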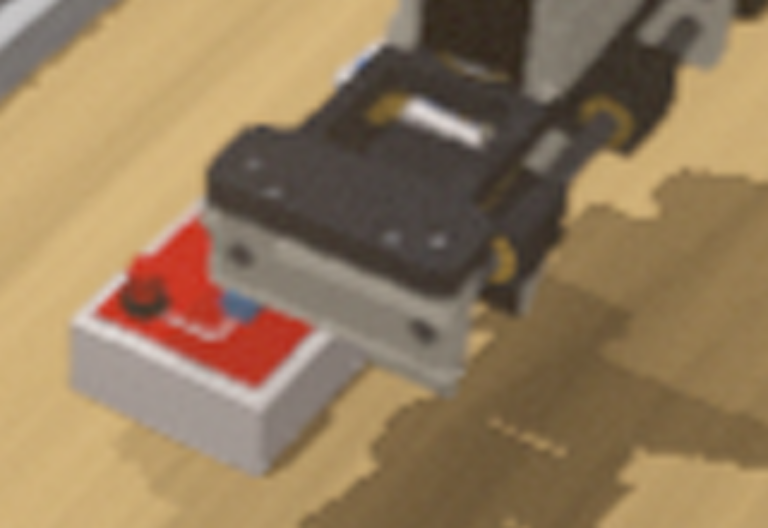

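>>> {"fn": "carry_out", "kwargs": {"moves": [0, 0, -0.08, 0, 0, 0, 0.43, 0.1, 0, -0.08, 0, 0, 0, 0.43, 0.2, 0, -0.08, 0, 0, 0, 0.43, 0.3, 0, -0.08, 0, 0, 0, 0.43, 0.39, 0, -0.08, 0, 0, 0, 0.43, 0.39, 0, -0.04, 0, 0, 0, 0.43, 0.39, 0, 0, 0, 0, 0, 0.43, 0.39, 0, 0.025, 0, 0, 0, 0.43]}}

```text
time: 5.15
tool_pos: [440.7, 92.3, 18.7]
tcp_rot: [-3.141, 0.004, -3.137]
contact_force: [0.0, -0.6, -0.2]
grip_width: 39.7
```

>>> {"fn": "carry_out", "kwargs": {"moves": [0, 0, 0.005, 0, 0, 0, 0.43, 0, 0, 0.01, 0, 0, 0, 0.43, 0, 0, 0.015, 0, 0, 0, 0.43, 0, 0, 0.02, 0, 0, 0, 0.43, 0, 0, 0.025, 0, 0, 0, 0.43, 0, 0, 0.03, 0, 0, 0, 0.43, 0, 0, 0.03, 0, 0, 0, 0.43, 0, 0, 0.03, 0, 0, 0, 0.43]}}

```text
time: 5.95
tool_pos: [440.8, 92.3, 6.7]
tcp_rot: [-3.141, 0.004, -3.137]
contact_force: [-0.7, 0.6, -0.4]
grip_width: 39.2
```

```bash
python3 - <<'E'
from h import *
o=get_obs();print(o['time'],o['tool_pos'],o['contact_force'],o['tau'])
I=capture('side');crop(I,220,170,380,290,5,'pics/z4.png')
crop(capture('top'),200,165,395,285,3,'pics/t4.png')
E
```

```text
5.95 [440.78404491  92.25351476   6.72137711] [-0.68195498  0.63011045 -0.39368587] [-2.84681671e-03 -4.03845549e+01 -1.41260558e+01 -2.50447687e-02
  6.03531045e-02 -1.58313428e-04]
```

View pics/z4.png

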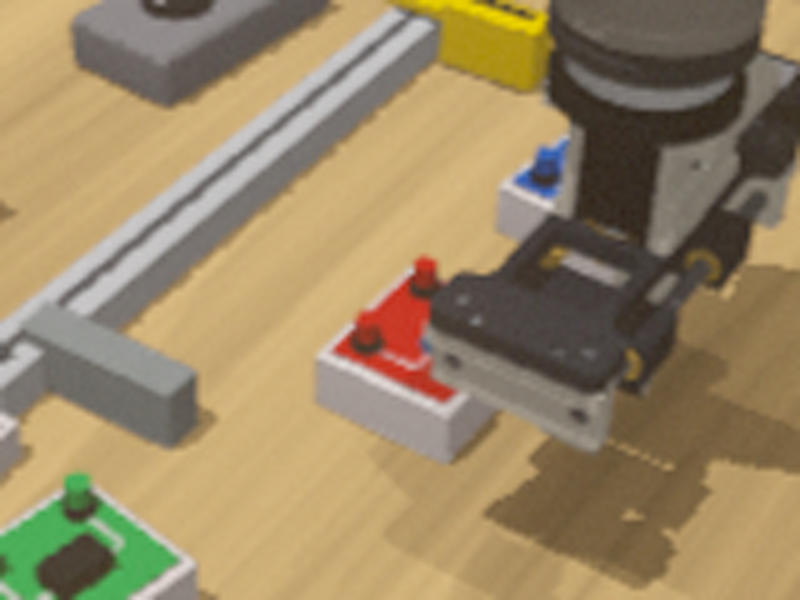

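View pics/t4.png

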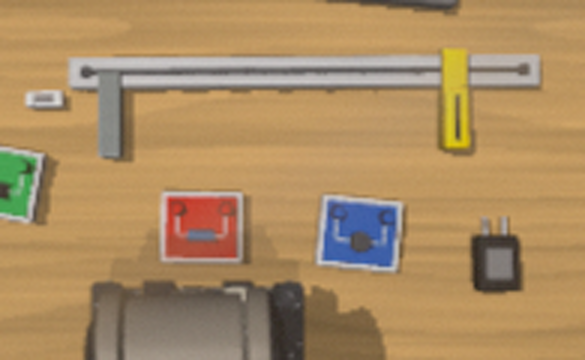

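```bash
python3 - <<'E'
from h import *
for z in (0,10,20,30,40): print(z,toz('side',341,259.6,z).round(0))
E
```

```text
0 [438.  85.   0.]
10 [434.  95.  10.]
20 [430. 105.  20.]
30 [426. 115.  30.]
40 [422. 125.  40.]
```

>>> {"fn": "carry_out", "kwargs": {"moves": [0, 0, 0.005, 0, 0, 0, 0.43, 0, 0, 0.01, 0, 0, 0, 0.43, 0, 0, 0.015, 0, 0, 0, 0.43, 0, 0, 0.02, 0, 0, 0, 0.43, 0, 0, 0.025, 0, 0, 0, 0.43, 0, 0, 0.03, 0, 0, 0, 0.43, 0, 0, 0.03, 0, 0, 0, 0.43, 0, 0, 0.03, 0, 0, 0, 0.43]}}

```text
time: 6.85
tool_pos: [440.8, 92.2, -5.3]
tcp_rot: [-3.141, 0.004, -3.137]
contact_force: [0.2, -0.6, 0.2]
grip_width: 39.2
```

```bash
python3 - <<'E'
from h import *
o=get_obs();print(o['time'],o['tool_pos'],o['contact_force'],o['tau'])
I=capture('side');crop(I,220,170,380,290,5,'pics/z5.png')
E
```

```text
6.85 [440.8473345   92.24708517  -5.27225753] [ 0.16120147 -0.56926723  0.23374064] [-2.56596533e-03 -4.07745588e+01 -1.33947846e+01 -2.40411004e-02
  5.99338068e-02 -1.87323612e-04]
```

View pics/z5.png

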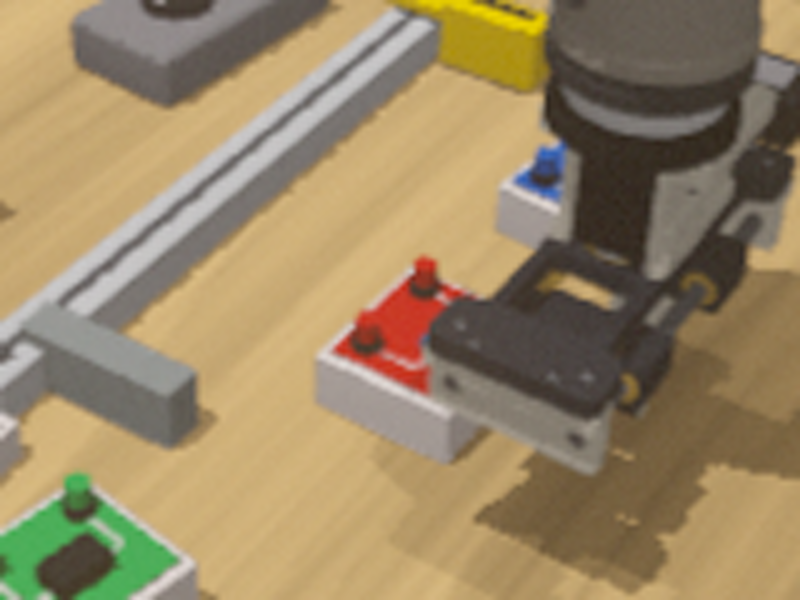

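>>> {"fn": "carry_out", "kwargs": {"moves": [0, 0, 0.005, 0, 0, 0, 0.43, 0, 0, 0.01, 0, 0, 0, 0.43, -0.04, 0, 0.01, 0, 0, 0, 0.43, -0.07, 0, 0.01, 0, 0, 0, 0.43, -0.09, 0, 0.01, 0, 0, 0, 0.43, -0.11, 0, 0.01, 0, 0, 0, 0.43, -0.13, 0, 0.01, 0, 0, 0, 0.43, -0.15, 0, 0.01, 0, 0, 0, 0.43]}}

```text
time: 7.7
tool_pos: [501.0, 92.5, -9.1]
tcp_rot: [-3.141, 0.003, -3.137]
contact_force: [-0.0, 0.2, -0.6]
grip_width: 39.5
```

```bash
python3 - <<'E'
from h import *
o=get_obs();print(o['time'],o['tool_pos'],o['contact_force'])
I=capture('side');crop(I,220,170,380,290,5,'pics/z6.png')
E
```

```text
7.7 [501.00071736  92.5324072   -9.1452275 ] [-0.0407156   0.1931439  -0.56980102]
```

View pics/z6.png

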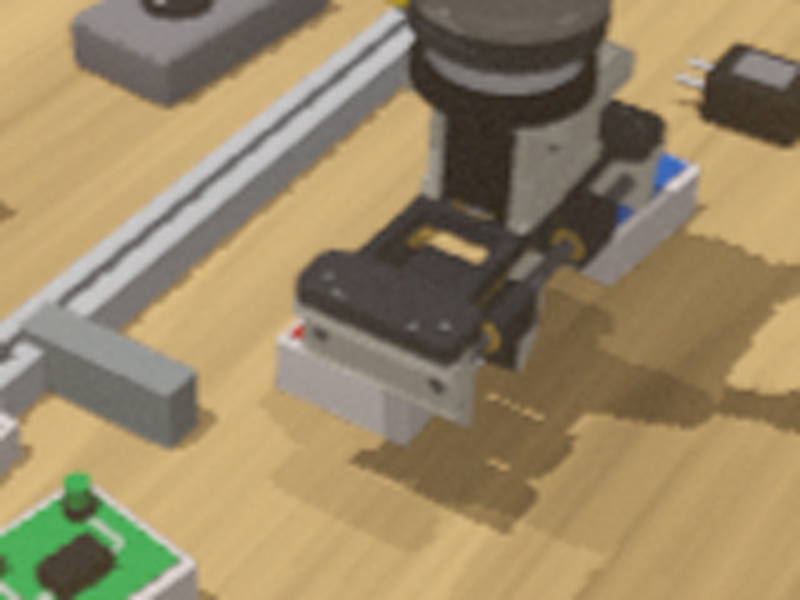

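>>> {"fn": "carry_out", "kwargs": {"moves": [-0.025, 0, 0, 0, 0, 0, 0.43, -0.05, 0, 0, 0, 0, 0, 0.43, -0.075, 0, 0, 0, 0, 0, 0.43, -0.1, 0, 0, 0, 0, 0, 0.43, -0.125, 0, 0, 0, 0, 0, 0.43, -0.15, 0, 0, 0, 0, 0, 0.43, -0.17, 0, 0, 0, 0, 0, 0.43, -0.185, 0, 0, 0, 0, 0, 0.43]}}

```text
time: 8.55
tool_pos: [577.6, 92.8, -8.5]
tcp_rot: [-3.141, 0.006, -3.137]
contact_force: [-1.3, 0.2, 0.5]
grip_width: 39.6
```

>>> {"fn": "carry_out", "kwargs": {"moves": [-0.005, 0, 0, 0, 0, 0, 0.43, -0.01, 0, 0, 0, 0, 0, 0.43, -0.015, 0, 0, 0, 0, 0, 0.43, -0.02, 0, 0, 0, 0, 0, 0.43, -0.025, 0, 0, 0, 0, 0, 0.43, -0.03, 0, 0, 0, 0, 0, 0.43, -0.033, 0, 0, 0, 0, 0, 0.43, -0.036, 0, 0, 0, 0, 0, 0.43]}}

```text
time: 9.35
tool_pos: [583.8, 92.8, -8.9]
tcp_rot: [-3.14, -0.011, -3.136]
contact_force: [-27.0, -1.3, 19.7]
grip_width: 39.4
```

>>> {"fn": "carry_out", "kwargs": {"moves": [0.02, 0, 0, 0, 0, 0, 0.43, 0.06, 0, 0, 0, 0, 0, 0.43, 0.12, 0, 0, 0, 0, 0, 0.43, 0.2, 0, 0, 0, 0, 0, 0.43, 0.28, 0, 0, 0, 0, 0, 0.43, 0.36, 0, -0.05, 0, 0, 0, 0.43, 0.4, 0, -0.1, 0, 0, 0, 0.43, 0.4, 0.05, -0.1, 0, 0, 0, 0.43]}}

```text
time: 10.15
tool_pos: [423.7, 111.2, 34.9]
tcp_rot: [-3.14, -0.008, -3.138]
contact_force: [1.3, -0.8, -0.4]
grip_width: 39.5
```

```bash
python3 - <<'E'
from h import *
o=get_obs();print(o['time'],o['tool_pos'],o['contact_force'])
I=capture('side');crop(I,200,150,360,270,5,'pics/z7.png');t=capture('top');crop(t,200,165,395,285,4,'pics/t7.png')
print(plate('top',t,'red',(267,215)))
go(440,-61,-10,np.pi-.087)
go(440,-61,40,np.pi-.087)
E
```

```text
10.15 [423.68789979 111.20294202  34.91576547] [ 1.27815267 -0.81926983 -0.4297154 ]
((630.1790161132812, 95.04139709472656), (53.41534423828125, 62.24116516113281), 0.14570429921150208)
shift [-0.0355 -0.4354  0.1099] turn [-0.0031 -0.015   0.1792] rows 3.6034391597594437 0.6281897086654792
shift [-0.0346 -0.4355 -0.0151] turn [-0.0031 -0.015   0.1792] rows 3.497165004225999 0.6281897086654792
```

View pics/z7.png

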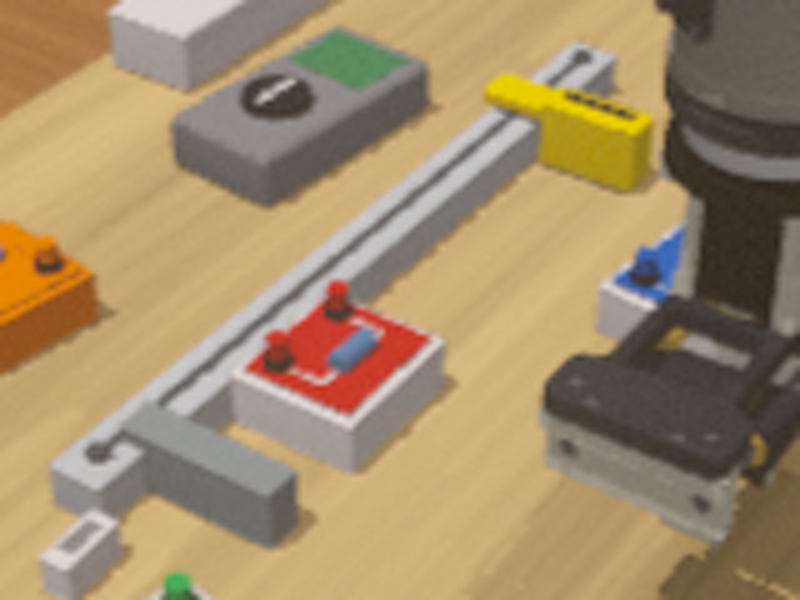

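View pics/t7.png

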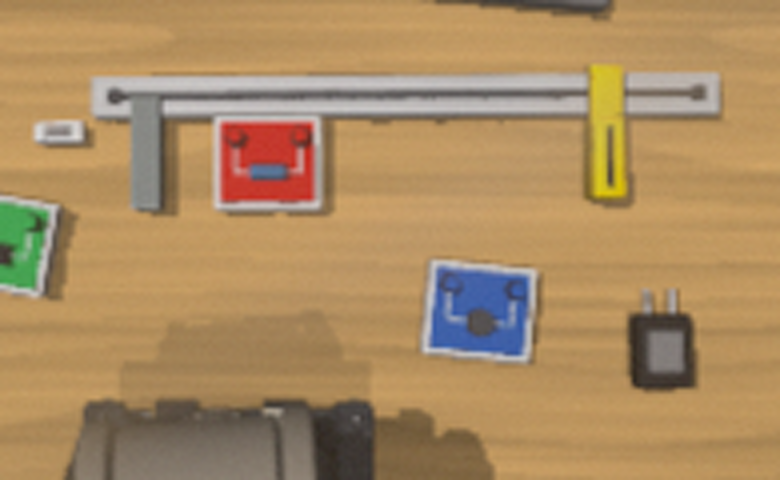

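>>> {"fn": "carry_out", "kwargs": {"moves": [0, -0.12, 0, 0, 0, 0, 0.43, 0, -0.24, 0, 0, 0, 0, 0.43, 0, -0.35, 0, 0, 0, 0, 0.43, 0, -0.43, 0, 0, 0, 0, 0.43, 0, -0.43, 0.06, 0, 0.015, 0, 0.43, 0, -0.43, 0.09, 0, 0.015, 0, 0.43, 0, -0.43, 0.11, 0, 0.015, 0, 0.43, -0.03, -0.43, 0.11, 0, 0.015, 0, 0.43]}}

```text
time: 11.05
tool_pos: [435.9, -58.7, -11.3]
tcp_rot: [-3.141, -0.02, -3.135]
contact_force: [0.4, -0.5, -0.0]
grip_width: 39.4
```

>>> {"fn": "carry_out", "kwargs": {"moves": [-0.04, 0, 0, 0, 0, 0, 0.43, -0.07, 0, 0, 0, 0, 0, 0.43, -0.1, 0, 0, 0, 0, 0, 0.43, -0.13, 0, 0, 0, 0, 0, 0.43, -0.16, 0, 0, 0, 0, 0, 0.43, -0.19, 0, 0, 0, 0, 0, 0.43, -0.22, 0, 0, 0, 0, 0, 0.43, -0.25, 0, 0, 0, 0, 0, 0.43]}}

```text
time: 11.85
tool_pos: [536.2, -58.0, -13.3]
tcp_rot: [-3.141, -0.02, -3.134]
contact_force: [-0.9, 0.3, 1.5]
grip_width: 39.5
```

```bash
python3 - <<'E'
from h import *
o=get_obs();print(o['time'],o['tool_pos'],o['tcp_rot'],o['contact_force'])
I=capture('side');crop(I,200,150,360,270,5,'pics/z8.png')
E
```

```text
11.85 [536.1955935  -57.97797131 -13.33809866] [-3.14140879 -0.02017489 -3.13399437] [-0.8911256   0.30688465  1.49983716]
```

View pics/z8.png

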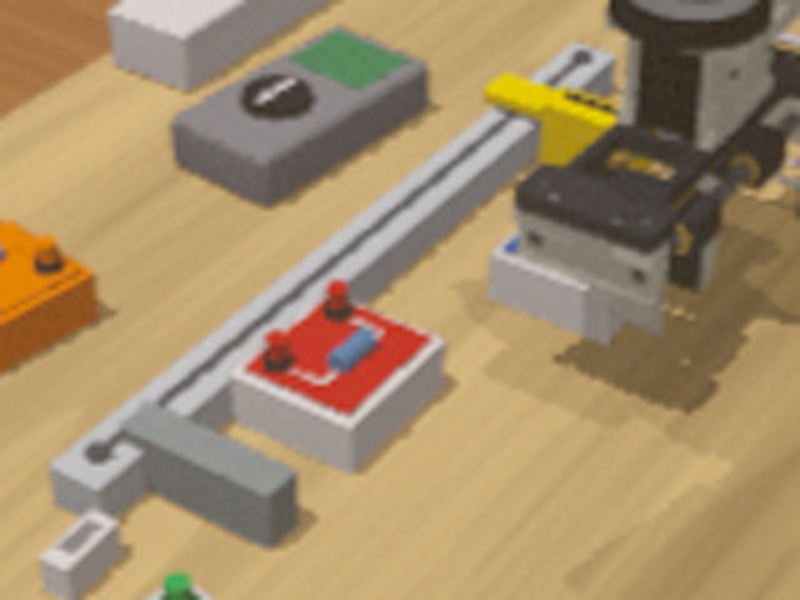

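>>> {"fn": "carry_out", "kwargs": {"moves": [-0.02, 0, -0.005, 0, -0.02, 0, 0.43, -0.04, 0, -0.01, 0, -0.038, 0, 0.43, -0.06, 0, -0.012, 0, -0.038, 0, 0.43, -0.08, 0, -0.012, 0, -0.038, 0, 0.43, -0.095, 0, -0.012, 0, -0.038, 0, 0.43, -0.105, 0, -0.012, 0, -0.038, 0, 0.43, -0.11, 0, -0.012, 0, -0.038, 0, 0.43, -0.115, 0, -0.012, 0, -0.038, 0, 0.43]}}

```text
time: 12.7
tool_pos: [584.5, -57.8, -9.2]
tcp_rot: [-3.141, 0.002, -3.134]
contact_force: [-1.2, -0.2, 0.7]
grip_width: 39.5
```

>>> {"fn": "carry_out", "kwargs": {"moves": [-0.003, 0, 0, 0, 0, 0, 0.43, -0.006, 0, 0, 0, 0, 0, 0.43, -0.009, 0, 0, 0, 0, 0, 0.43, -0.012, 0, 0, 0, 0, 0, 0.43, -0.015, 0, 0, 0, 0, 0, 0.43, -0.018, 0, 0, 0, 0, 0, 0.43, -0.02, 0, 0, 0, 0, 0, 0.43, -0.022, 0, 0, 0, 0, 0, 0.43]}}

```text
time: 13.5
tool_pos: [585.2, -57.6, -9.8]
tcp_rot: [3.141, -0.015, -3.133]
contact_force: [-28.5, -3.0, 19.6]
grip_width: 39.2
```

>>> {"fn": "carry_out", "kwargs": {"moves": [0.02, 0, 0, 0, 0, 0, 0.43, 0.06, 0, 0, 0, 0, 0, 0.43, 0.12, 0, -0.02, 0, 0, 0, 0.3, 0.16, 0, -0.1, 0, 0, 0, 0.2, 0.16, -0.02, -0.2, 0, -0.025, 0, 0.1, 0.1, -0.1, -0.2, 0, -0.025, 0, 0, 0.04, -0.2, -0.2, 0, -0.025, 0, 0, -0.02, -0.3, -0.2, 0, -0.025, 0, 0]}}

```text
time: 14.3
tool_pos: [596.8, -178.9, 71.1]
tcp_rot: [-3.141, 0.001, -3.132]
contact_force: [0.3, 0.3, 0.2]
grip_width: 1.0
```

```bash
python3 - <<'E'
from h import *
o=get_obs();print(o['time'],o['tool_pos'],o['tcp_rot'],o['grip_width'])
go(632,-215,-8,np.pi+.0065)
E
```

```text
14.3 [ 596.81036214 -178.86364858   71.13585214] [-3.14145460e+00  8.24108884e-04 -3.13238671e+00] 1.0420240847151763
shift [-0.087  -0.0911  0.1979] turn [-0.0003  0.0016  0.0052] rows 1.8768728886505568 0.018889367649370655
```

>>> {"fn": "carry_out", "kwargs": {"moves": [-0.087, -0.091, 0, 0, 0, 0, 0, -0.087, -0.091, 0, 0, 0, 0, 0, -0.087, -0.091, 0.04, 0, 0, 0, 0, -0.087, -0.091, 0.09, 0, 0, 0, 0, -0.087, -0.091, 0.14, 0, 0, 0, 0, -0.087, -0.091, 0.18, 0, 0, 0, 0, -0.087, -0.091, 0.198, 0, 0, 0, 0, -0.087, -0.091, 0.198, 0, 0, 0, 0]}}

```text
time: 15.1
tool_pos: [631.4, -214.5, -9.1]
tcp_rot: [3.141, -0.001, -3.132]
contact_force: [-0.3, 0.3, 0.1]
grip_width: 0.4
```

```bash
python3 - <<'E'
from h import *
o=get_obs();print(o['time'],o['tool_pos'],o['tcp_rot'],o['contact_force'])
I=capture('side');crop(I,220,110,400,240,4,'pics/z9.png');t=capture('top');crop(t,200,165,440,285,3,'pics/t9.png')
E
```

```text
15.1 [ 631.4246666  -214.50746667   -9.08666262] [ 3.14089883e+00 -8.32864549e-04 -3.13224731e+00] [-0.32851301  0.26670013  0.12335291]
```

View pics/z9.png

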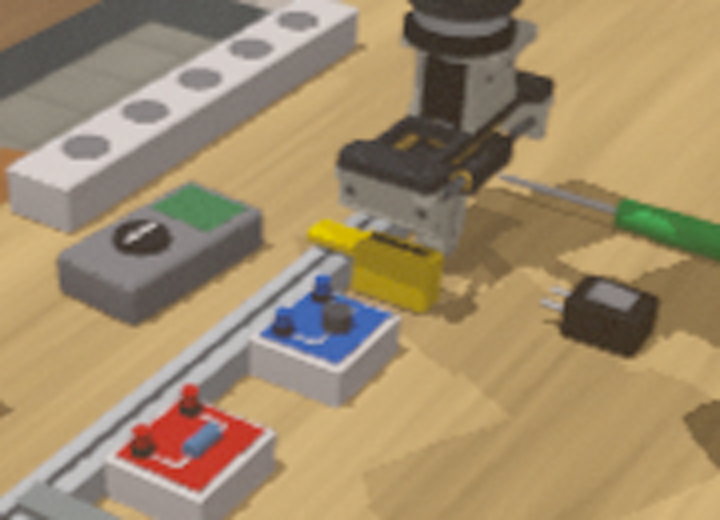

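View pics/t9.png

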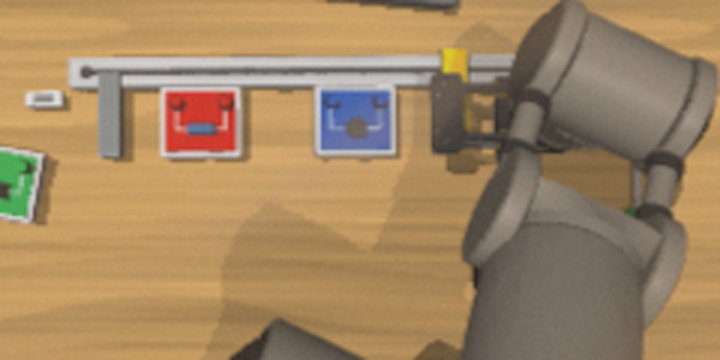

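>>> {"fn": "carry_out", "kwargs": {"moves": [0, 0.03, 0, 0, 0, 0, 0, 0, 0.06, 0, 0, 0, 0, 0, 0, 0.09, 0, 0, 0, 0, 0, 0, 0.12, 0, 0, 0, 0, 0, 0, 0.15, 0, 0, 0, 0, 0, 0, 0.18, 0, 0, 0, 0, 0, 0, 0.2, 0, 0, 0, 0, 0, 0, 0.22, 0, 0, 0, 0, 0]}}

```text
time: 16.0
tool_pos: [631.9, -126.6, -7.2]
tcp_rot: [-3.14, 0.002, -3.132]
contact_force: [0.8, -1.9, 1.3]
grip_width: 0.8
```

```bash
python3 - <<'E'
from h import *
o=get_obs();print(o['time'],o['tool_pos'],o['tcp_rot'],o['contact_force'])
I=capture('side');crop(I,220,110,400,240,4,'pics/z10.png')
E
```

```text
16.0 [ 631.86878154 -126.58017005   -7.20287062] [-3.14047158e+00  2.29062332e-03 -3.13199513e+00] [ 0.81303185 -1.87453239  1.3183591 ]
```

View pics/z10.png

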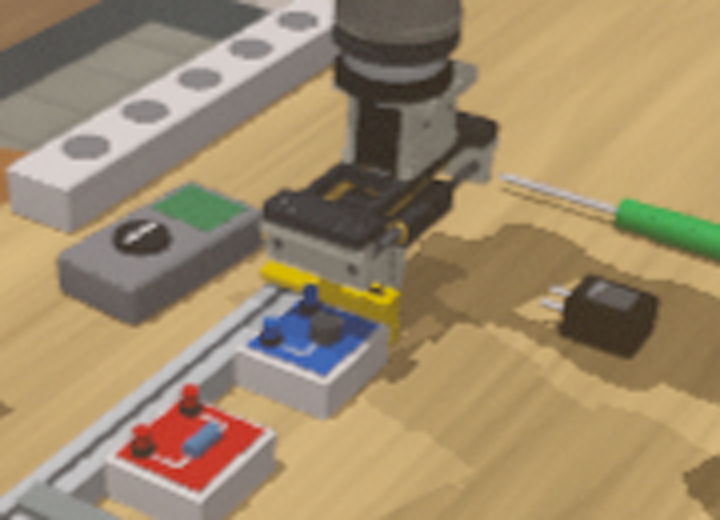

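>>> {"fn": "carry_out", "kwargs": {"moves": [0, 0.025, 0, 0, 0, 0, 0, 0, 0.05, 0, 0, 0, 0, 0, 0, 0.075, 0, 0, 0, 0, 0, 0, 0.1, 0, 0, 0, 0, 0, 0, 0.125, 0, 0, 0, 0, 0, 0, 0.15, 0, 0, 0, 0, 0, 0, 0.175, 0, 0, 0, 0, 0, 0, 0.195, 0, 0, 0, 0, 0]}}

```text
time: 16.85
tool_pos: [630.9, -46.3, -7.4]
tcp_rot: [-3.141, 0.002, -3.131]
contact_force: [1.2, -3.2, -0.0]
grip_width: 0.5
```

>>> {"fn": "carry_out", "kwargs": {"moves": [0, 0.005, 0, 0, 0, 0, 0, 0, 0.01, 0, 0, 0, 0, 0, 0, 0.015, 0, 0, 0, 0, 0, 0, 0.02, 0, 0, 0, 0, 0, 0, 0.025, 0, 0, 0, 0, 0, 0, 0.03, 0, 0, 0, 0, 0, 0, 0.035, 0, 0, 0, 0, 0, 0, 0.04, 0, 0, 0, 0, 0]}}

```text
time: 17.65
tool_pos: [630.8, -30.2, -7.4]
tcp_rot: [-3.141, 0.002, -3.131]
contact_force: [0.6, -3.8, -0.6]
grip_width: 0.5
```

>>> {"fn": "carry_out", "kwargs": {"moves": [0, 0.004, 0, 0, 0, 0, 0, 0, 0.008, 0, 0, 0, 0, 0, 0, 0.012, 0, 0, 0, 0, 0, 0, 0.016, 0, 0, 0, 0, 0, 0, 0.02, 0, 0, 0, 0, 0, 0, 0.022, 0, 0, 0, 0, 0, 0, 0.022, 0, 0, 0, 0, 0, 0, 0.022, 0, 0, 0, 0, 0]}}

```text
time: 18.45
tool_pos: [630.9, -29.8, -7.1]
tcp_rot: [-3.131, 0.002, -3.132]
contact_force: [-2.1, -33.9, -0.2]
grip_width: 0.6
```

```bash
python3 - <<'E'
from h import *
o=get_obs();print(o['time'],o['tool_pos'],o['tcp_rot'],o['contact_force'])
I=capture('side');crop(I,220,150,360,270,5,'pics/z11.png')
E
```

```text
18.45 [630.85975782 -29.7539453   -7.10407412] [-3.13137894e+00  2.14613022e-03 -3.13202375e+00] [ -2.09086289 -33.90713288  -0.16467658]
```

View pics/z11.png

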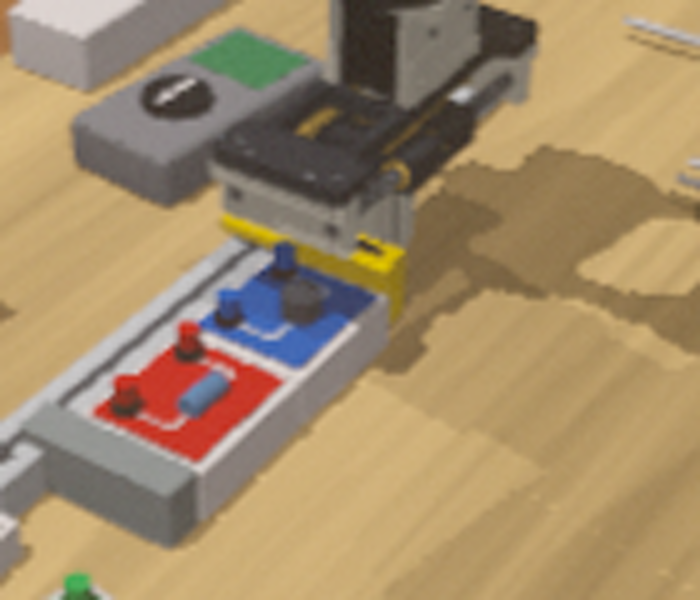

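>>> {"fn": "carry_out", "kwargs": {"moves": [0, -0.03, 0, 0, 0, 0, 0, 0, -0.08, 0, 0, 0, 0, 0, 0, -0.12, -0.04, 0, 0, 0, 0, 0, -0.12, -0.14, 0, 0, 0, 0, 0, -0.12, -0.24, 0, 0, 0, 0, 0.1, -0.2, -0.25, 0, 0, 0, 0, 0.2, -0.28, -0.25, 0, 0, 0, 0, 0.3, -0.36, -0.25, 0, 0, 0, 0]}}

```text
time: 19.3
tool_pos: [513.6, -171.1, 94.3]
tcp_rot: [-3.132, 0.002, -3.13]
contact_force: [1.1, -1.2, 0.5]
grip_width: 0.3
```

```bash
python3 - <<'E'
from h import *
o=get_obs();print(o['time'],o['tool_pos'],o['tcp_rot'],o['contact_force'])
I=capture('side');crop(I,220,150,360,270,5,'pics/z12.png');t=capture('top');crop(t,210,170,350,230,5,'pics/t12.png')
for c,u in(('red',(258,215)),('blue',(285,215))): print(c,plate('top',t,c,u,r=17))
def line(pts,n,z):
    p=sub(t,pts,n,4);W=np.array([toz('top',*q,z)[:2] for q in p]);return W
F=line([(u,194) for u in (303,306,309,312,315,320,325,330,335,340,345,350)],(0,1),25);k=np.polyfit(F[:,1],F[:,0],1);print('rail',k)
W=line([(u,217.5) for u in range(247,298,3)],(0,1),30);k2=np.polyfit(W[:,1],W[:,0],1);print('front edges',k2,'dist',[round(np.polyval(k,y)-np.polyval(k2,y),1) for y in(130,90,50,10)])
print('front pts',W.round(1).tolist())
E
```

```text
19.3 [ 513.56279197 -171.0697928    94.26359186] [-3.13227603e+00  2.32949301e-03 -3.13049095e+00] [ 1.12820759 -1.15294434  0.54251358]
red ((627.1026000976562, 134.8575439453125), (47.46500778198242, 65.07596588134766), 0.1456684172153473)
blue ((627.302490234375, 55.02904510498047), (47.45892333984375, 65.07672119140625), 0.14559808373451233)
rail [5.56715343e-03 6.69315574e+02]
front edges [-2.34078301e-02  6.02304779e+02] dist [np.float64(70.8), np.float64(69.6), np.float64(68.5), np.float64(67.3)]
front pts [[599.7, 152.6], [599.8, 143.8], [598.3, 134.9], [599.8, 126.0], [599.8, 117.1], [602.1, 108.3], [596.9, 99.3], [595.4, 90.5], [599.9, 81.6], [601.4, 72.7], [602.9, 63.9], [601.5, 55.0], [603.0, 46.1], [603.0, 37.2], [601.5, 28.4], [596.4, 19.5], [605.3, 10.6]]
```

View pics/z12.png

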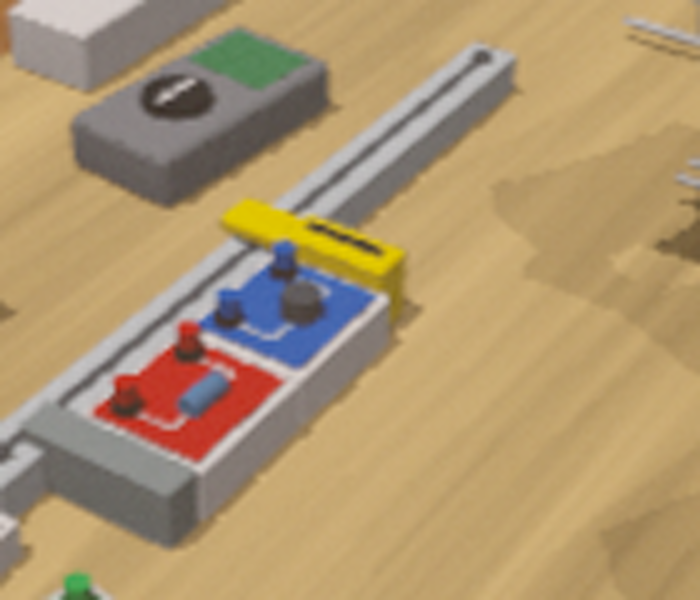

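View pics/t12.png

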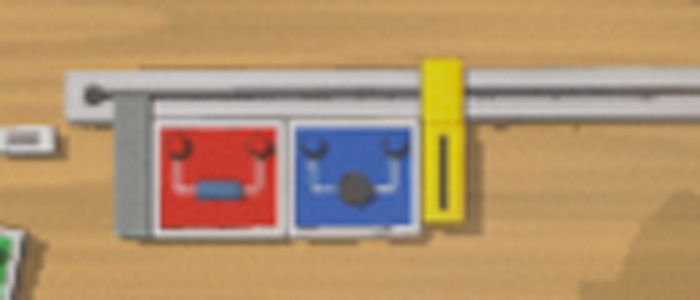

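```bash
python3 - <<'E'
from h import *
go(545,92.5,60,np.pi+.0075);go(545,92.5,-8,np.pi+.0075)
E
```

```text
shift [-0.0902  0.6645  0.0787] turn [-0.0166 -0.0031 -0.0038] rows 5.401220358135472 0.06042835153530678
shift [-0.0905  0.6659  0.2487] turn [-0.0166 -0.0031 -0.0038] rows 5.73279591705029 0.06042835153530678
```

>>> {"fn": "carry_out", "kwargs": {"moves": [0, 0.12, 0, 0, 0, 0, 0.65, 0, 0.24, 0, 0, 0, 0, 0.65, 0, 0.36, 0, 0, 0, 0, 0.65, -0.02, 0.48, 0, -0.0166, 0, 0, 0.65, -0.05, 0.59, 0.04, -0.0166, 0, 0, 0.65, -0.07, 0.665, 0.1, -0.0166, 0, 0, 0.65, -0.07, 0.665, 0.2, -0.0166, 0, 0, 0.65, -0.07, 0.665, 0.248, -0.0166, 0, 0, 0.65]}}

```text
time: 20.2
tool_pos: [534.9, 94.6, -10.6]
tcp_rot: [3.141, -0.006, -3.133]
contact_force: [0.3, -0.2, -0.8]
grip_width: 58.3
```

```bash
python3 - <<'E'
from h import *
go(584,92.5,-8,np.pi+.0075)
E
```

```text
shift [-0.1225 -0.0062 -0.0073] turn [ 0.0015 -0.0111  0.0017] rows 0.9833597306197464 0.03957476835833709
```

>>> {"fn": "carry_out", "kwargs": {"moves": [-0.03, -0.005, -0.006, 0, -0.011, 0, 0.65, -0.06, -0.005, -0.006, 0, -0.011, 0, 0.65, -0.085, -0.005, -0.006, 0, -0.011, 0, 0.65, -0.1, -0.005, -0.006, 0, -0.011, 0, 0.65, -0.11, -0.005, -0.006, 0, -0.011, 0, 0.65, -0.115, -0.005, -0.006, 0, -0.011, 0, 0.65, -0.12, -0.005, -0.006, 0, -0.011, 0, 0.65, -0.122, -0.005, -0.006, 0, -0.011, 0, 0.65]}}

```text
time: 21.0
tool_pos: [583.7, 93.0, -8.4]
tcp_rot: [3.141, -0.0, -3.133]
contact_force: [0.0, -0.5, -0.1]
grip_width: 59.6
```

>>> {"fn": "carry_out", "kwargs": {"moves": [-0.001, 0, 0, 0, 0, 0, 0.65, -0.002, 0, 0, 0, 0, 0, 0.65, -0.003, 0, 0, 0, 0, 0, 0.65, -0.004, 0, 0, 0, 0, 0, 0.65, -0.005, 0, 0, 0, 0, 0, 0.65, -0.006, 0, 0, 0, 0, 0, 0.65, -0.007, 0, 0, 0, 0, 0, 0.65, -0.007, 0, 0, 0, 0, 0, 0.65]}}

```text
time: 21.8
tool_pos: [584.0, 93.0, -8.6]
tcp_rot: [3.141, -0.005, -3.133]
contact_force: [-8.3, -0.3, 6.6]
grip_width: 59.4
```

>>> {"fn": "carry_out", "kwargs": {"moves": [0.02, 0, 0, 0, 0, 0, 0.65, 0.06, 0, 0, 0, 0, 0, 0.65, 0.12, 0, 0, 0, 0, 0, 0.65, 0.2, 0, -0.05, 0, 0, 0, 0.65, 0.3, 0, -0.15, 0, 0, 0, 0.65, 0.4, 0, -0.25, 0, 0, 0, 0.65, 0.42, 0, -0.3, 0, 0, 0, 0.65, 0.42, 0, -0.3, 0, 0, 0, 0.65]}}

```text
time: 22.6
tool_pos: [416.9, 91.7, 115.7]
tcp_rot: [3.141, 0.002, -3.132]
contact_force: [1.0, -0.5, 0.6]
grip_width: 59.9
```

```bash
python3 - <<'E'
from h import *
o=get_obs();print(o['time'],o['tool_pos'],o['tcp_rot'],o['contact_force'])
I=capture('side');crop(I,200,150,360,270,5,'pics/z13.png');t=capture('top');crop(t,140,165,420,285,2.8,'pics/t13.png');crop(t,210,170,350,230,5,'pics/t14.png')
for c,u in(('red',(258,212)),('blue',(286,212))): print(c,plate('top',t,c,u,r=22))
m,_=blob('top',t,'yellow',(300,200),25);W=np.array([toz('top',*p,42)[:2] for p in m[:,0]]);print('clamp y',np.percentile(W[:,1],[2,98]))
E
```

```text
22.6 [416.90471328  91.73523775 115.65703411] [ 3.14076016e+00  1.68462174e-03 -3.13237687e+00] [ 0.97869251 -0.52618663  0.64607479]
red ((630.0792846679688, 134.89122009277344), (53.41860580444336, 65.12826538085938), 0.14556387066841125)
blue ((630.2763671875, 55.050209045410156), (53.41194534301758, 65.1514892578125), 0.1410578191280365)
clamp y [-9.49968502 14.03279586]
```

View pics/z13.png

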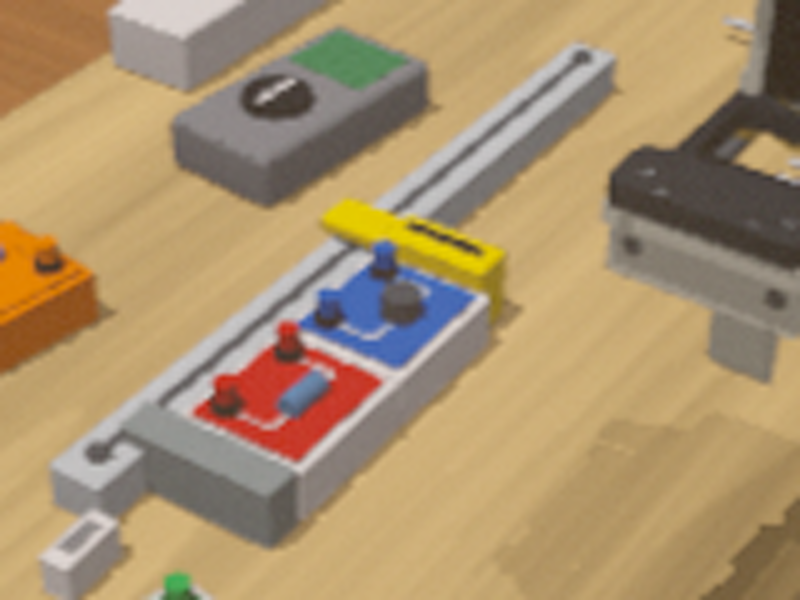

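View pics/t13.png

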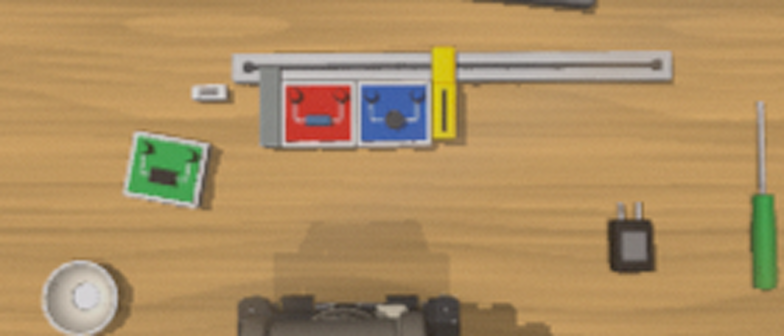

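View pics/t14.png

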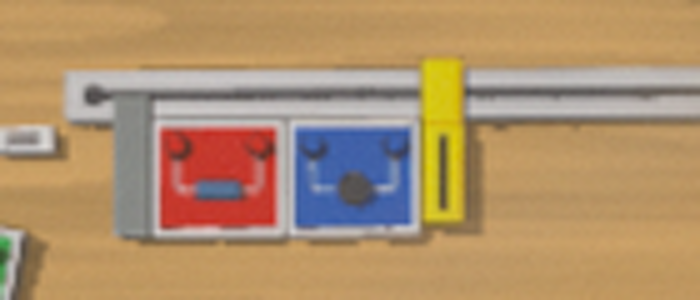

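```bash
python3 - <<'E'
from plant import close_job
print(close_job())
E
```

```text
the job is handed in; nothing more can be done
None
```

I pushed the red and then the blue module back against the rail with two fingers. I then slid the yellow clamp towards the end stop until the row was tight, pressed both modules to the rail once more, withdrew the hand and handed the job in at about 23 s.

**Last checks**
- **Row:** the module centres are 80 mm apart, and both stand square to the rail within about half a degree. The clamp face is at world y ≈ 14 mm, about 1.5 mm from where a gapless row would put it. The clamp push stopped at about 34 N.
- **Flush to the rail:** the final press met the modules at the same place as when they were first docked. The camera pictures show no gaps. One edge fit of the row's front face was too noisy to use, so flushness rests on the contact and the pictures.
- **Other things:** the green module, adapter, screwdriver, dish, meter and plug look unmoved. I compared them only by eye, not by measurement.

**Disagreement found:** the arm's reported height was about 35 to 40 mm lower than the true height of the fingertips, judged from the side camera. Because of this my first push passed over the red module and moved it little or not at all, perhaps brushing its posts. After that I set the height from the camera and contact instead. I did not find the cause.

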